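Free a stuck T-handle and shut it in its sterilising case

TASK

Work the stuck T-handle off the spindle of the round bench stand by twisting it back and forth while pulling gently upward; the stand is loose on the couch and has to stay down and where it is. Then stand the handle upright, on its foot, in the open compartment of the case and slide the cover along its tapered way, rib end last, until it wedges tight over the handle. Leave the bottle, the bowl and the framed practice pad alone.

Things in the scene. Friction and masses are not known exactly. Their poses are not given: they have to be found in the camera images.
- handle: Dark grey T-handle, about 0.22 kg, 68 mm tall, upright, cross bar on top. Origin: centre of the foot's underside; z up the bore, x along the bar. Foot flange 40 mm diameter, 8 mm high; hub 32 mm diameter up to 40 mm; bar 90 mm long (x), 32 wide (y), from 40 to 68 mm. Bore 22 mm, 40 mm deep, open below, on the stand's spindle; foot on its shoulder, bar along the stand's x at the start.
- handle_bar (a point): Centre of the bar, 54 mm above the handle's origin; grip here across the bar's 32 mm width. Freeing: rise under 3.5 mm per radian of twist (twist 0.5 to 0.8 N m, pull some 15 to 20 N), so several strokes to and fro are needed. Faster rise or a straight pull (50 to 70 N) lifts the stand.
- stand: Loose round dark steel bench stand, 4 kg, resting on the couch. Origin: centre of its underside, z up. Disc 160 mm diameter, 26 mm thick; post 36 mm diameter up to 70 mm (the shoulder the foot rests on); spindle 18 mm diameter up to 102 mm. x: level, along the handle's bar at the start.
- spindle_balls (a point): On the spindle's axis, 88 mm above the stand's underside: height of four sprung balls in the spindle that press on the bore from within and hold the handle by friction. The handle must rise 18 mm to leave them, 32 mm to clear the spindle.
- case: Fixed aluminium case, 272 mm long (x), 172 wide (y), walls 78 mm high. Origin: centre of its underside, z up, x toward the compartment end (roughly away from the robot). Half at -x: solid deck 78 mm high. Half at +x: open compartment, x 4 to 130 mm, y -58 to 58 mm, floor at z 8 mm. Leaning dovetail rails on the long sides, to z 89 mm; gap (at z 82) 152 mm at x -136, 125 mm at x 136.
- case_floor (a point): Middle of the compartment's floor (case x 72 mm, y 0, z 8 mm): a good place for the handle's foot, with the bar along the case's x.
- cover: Loose aluminium sliding cover, about 0.3 kg, 136 mm long (x), 8 thick, dovetailed tapered sides: 139 mm wide at -x, 125 at +x. Origin: centre of its underside; axes as the case's. Starts parked on the deck, origin near case x -62 mm, slack at both sides; friction under 1 N. Slides to +x and wedges at about case x 66 mm, y 0, firm at 10 N; a stop ends the travel about 4 mm on.
- cover_rib (a point): Top centre of the cover's rib: a steel bar 16 mm thick (x), 70 wide (y), standing 25 mm above the cover's top face at cover x -50 mm (rear face at -58 mm). Push it from behind or pinch it from above.
- bottle: Bystander: clear plastic bottle, 64 mm diameter, 200 mm tall, standing between stand and case. Origin: centre of its underside.
- bowl: Bystander: small steel bowl, 90 mm across, 45 mm high, beyond the bottle. Origin: centre of its underside.
- suture_pad: Bystander: practice pad in a dark wooden frame, 110 x 80 x 24 mm, near the robot. Origin: centre of its underside.
Things that resemble listed ones, but are neither listed nor needed, are in the scene too. What is shaped like the handle but pink is not meant.

How it is judged:
On the way, in this order (a step that is already met when the one before it is completed fails the run):
1. the handle, still gripped by the spindle, has been twisted at least 0.2 rad one way or the other (angle between the x axis of handle and the x axis of stand, either way round above 0.2 rad and z of handle in the frame of stand below 0.087 m and horizontal distance between handle and stand below 0.01 m), for 0.02 s.
2. and has been twisted back to within 0.1 rad of where it started, still on the spindle (angle between the x axis of handle and the x axis of stand, either way round below 0.1 rad and z of handle in the frame of stand below 0.087 m and horizontal distance between handle and stand below 0.01 m), for 0.02 s.
3. the handle is off: its foot is above the spindle's tip (z of handle in the frame of stand above 0.104 m), for 0.1 s.
4. the handle stands upright on the compartment's floor, the cover not yet closed (x of handle in the frame of case between 0.004 and 0.13 m and y of handle in the frame of case between -0.058 and 0.058 m and z of handle in the frame of case below 0.013 m and angle between handle's own z axis and vertical below 0.15 rad and x of cover in the frame of case below 0.03 m), for 0.2 s.
At the end, for the whole second after the job is handed in: Handle upright (within 0.15 rad) on the compartment floor; cover wedged home over it (origin at 60 to 73 mm along case x, within 6 mm of the middle line, straight within 0.05 rad); stand upright within 15 mm of its start; handle, cover and stand at rest (x of handle in the frame of case between 0.004 and 0.13 m and y of handle in the frame of case between -0.058 and 0.058 m and z of handle in the frame of case below 0.013 m and angle between handle's own z axis and vertical below 0.15 rad and x of cover in the frame of case between 0.06 and 0.073 m and z of cover in the frame of case below 0.082 m and y of cover in the frame of case between -0.006 and 0.006 m and angle between the x axis of cover and the x axis of case, either way round below 0.05 rad and linear speed of each of handle, cover, stand below 0.02 m/s and distance of stand from where it was at the start of the episode below 0.015 m and angle between stand's own z axis and vertical below 0.05 rad); the robot touches nothing.
It fails at once if the stand is lifted or shifted more than 15 mm, or tipped more than 0.15 rad (distance of stand from where it was at the start of the episode above 0.015 m or angle between stand's own z axis and vertical above 0.15 rad).
It fails at once if the bottle, the bowl or the practice pad is moved more than 25 mm (distance of any of bottle, bowl, suture_pad from where it was at the start of the episode above 0.025 m).
It also fails if it takes over 72 s, if anything falls off the work surface, if the arm or the gripper's body presses on something with over 40 N, if the wrist force passes 120 N, or if a joint passes its speed limit or range.

ROBOT

A 6-joint arm with a two-finger parallel gripper is mounted at the origin on the work surface. World frame = base frame: x ahead of the robot, y to its left, z up, the work surface at z = 0. Lengths are in m, angles in rad, forces in N, time in s.
With the tool pointing down it reaches from about 0.4 to 0.925 m from the base axis. Payload 12.5 kg.
Tool frame: the origin (TCP) lies midway between the tips of the shut fingers; the grasp point (between the pads) lies 19 mm behind it (r.grip_depth is the z of the grasp point in the tool frame, in m); z points along the fingers, y is the line along which they close (so a half turn about z gives the same grasp; the last joint's range is limited). The gripper opens to 95 mm and grips with 3 to 60 N. Pads are 20 mm wide; open, the fingers measure 119 mm over their backs; the gripper's body (75 mm by 180 mm) begins 59 mm behind the grasp point.
Start: joints at [-1.455, 0.491, 1.559, -0, 1.092, -0.106], TCP at [0.138, -0.61, 0.215] pointing down, gripper open.
Joint ranges: [-3.1, 3.1], [-0.84, 2.19], [0.05, 2.79], [-1.13, 4.28], [0.06, 2.93], [-2.69, 2.69]. Speed limits (rad/s): [2.22, 2.22, 2.79, 3.14, 3.14, 3.14].

INTERFACE

Orientations are given as a unit quaternion [x, y, z, w].
In Python, from station import sensors, eyes, ticket, r gives the robot as it stands.
- The arm moves only by the tool drive_tool, never from a script. Its argument "increments" is text: rows parted by semicolons, each of 7 numbers parted by spaces: the shift along the world's x, y, z in units of 30 mm (1.0 is 30 mm), then the turn, a rotation vector about the world's x, y, z in units of 6 degrees (1.0 is 6 degrees), then the finger opening in mm, from 0 to 95.1. A call has exactly 8 rows; each row shifts and turns the commanded pose from where the row before left it; what a row does not reach is not made up. A row lasts 1/10 s, in which the tool goes at most 50 mm and 8.59 degrees, less where a joint would pass 70% of its speed; a pose out of reach is approached as far as the arm can. A call is refused whole if a number of a shift passes 1 or a number of a turn 1, either way. A call with a gripper value outside its range is refused whole. The fingers move at their own pace and stop on an object; the grip force is fixed at half the most. Time passes only in rows, so rows that do not move let the fingers close, or fill a call up. It gives the time, the measured TCP pose, the force, the opening and the grip force at its end, in the units of the state.
- sensors.observe(): the state, without advancing time (a new reading comes with each control period).
- eyes.read_camera(name): name is "scene" or "top" or "wrist"; returns the picture (384x512x3 uint8, red, green, blue); there is no depth.
- eyes.camera_model(name): a dict with "K" (3x3 intrinsics, pixels), "world_to_cam" (4x4, takes a point from world to camera coordinates); the wrist camera has in their place "hand_eye" (4x4, takes a point from camera to tool coordinates, whose origin is the TCP and whose axes are the flange's). Camera axes: x right, y up, looking along -z (the intrinsics and any distortion apply to the point x, -y, -z); pixel columns grow to the right and rows downward; lengths in m; the calibration is good to about 2 mm. A picture is of the moment at which its call begins: read the wrist's pose just before it. camera_model takes no time and is no camera call.
- ticket.close_job(): hands the job in; it is judged then, once.
The state is a dict: "time_s": time; "qpos": joint angles; "joint_velocities": joint speeds; "tau": joint torques, N m; "ee_pos": TCP position; "tool_rot": TCP orientation; "wrist_force": force on the tool from outside, world axes, zero at the start; "moment": the same for the moment, N m; "finger_gap": finger opening in m; "finger_force": force on a finger pad.
Only numpy, scipy, OpenCV 4.12 (cv2) and the standard library are available. Lean on these libraries where they do the work, as an engineer would, in place of code of your own. Each camera call takes 0.05 s, during which the arm holds its last target. There are 200 camera calls.

## Working session

There is one attempt and no reset: what is moved stays moved. The work goes in short steps, Python scripts to look and compute and a tool call to move; the robot and the scene stay as the last step left them, time stands still between calls to the robot, and variables do not carry over. Pictures are saved under pics/ and viewed, at most 13 in all, crops included, and the job is handed in when it is done.

Besides the shell and the picture viewer there is one more tool, called after "Emit:" as name(argument=value, ...) on one line, values as JSON. drive_tool: Moves the arm, as the interface text tells. Its arguments: {"type":"object","properties":{"increments":{"type":"string"}},"required":["increments"]}

```bash
mkdir -p pics; ls
python3 - <<'E'
from station import sensors, eyes, ticket, r
import cv2, numpy as np
for n in ("scene","top"):
    im=eyes.read_camera(n); cv2.imwrite(f"pics/{n}0.png",im[:,:,::-1])
    m=eyes.camera_model(n); print(n,{k:np.round(np.array(v),4).tolist() if not isinstance(v,str) else v for k,v in m.items()})
m=eyes.camera_model("wrist"); print(m)
s=sensors.observe(); print(s); print(r.grip_depth)
a=cv2.imread("pics/scene0.png");b=cv2.imread("pics/top0.png")
cv2.imwrite("pics/top0b.png",cv2.resize(b,(800,600),interpolation=cv2.INTER_CUBIC))
cv2.imwrite("pics/scene0b.png",cv2.resize(a,(800,600),interpolation=cv2.INTER_CUBIC))
E
```

```text
pics
scene {'K': [[415.3231, 0.0, 251.7305], [0.0, 415.3231, 191.5643], [0.0, 0.0, 1.0]], 'world_to_cam': [[0.1286, 0.9916, -0.0141, -0.0122], [-0.5628, 0.0847, 0.8223, 0.2696], [0.8166, -0.0978, 0.5689, -1.6103], [0.0, 0.0, 0.0, 1.0]]}
top {'K': [[499.4012, 0.0, 257.3842], [0.0, 499.4012, 189.0203], [0.0, 0.0, 1.0]], 'world_to_cam': [[-0.0121, -0.9999, -0.0103, -0.0751], [0.9835, -0.0138, 0.1804, -0.6077], [-0.1806, -0.0079, 0.9835, -1.1076], [0.0, 0.0, 0.0, 1.0]]}
{'K': array([[281.85588235,   0.        , 253.24482287],
       [  0.        , 281.85588235, 190.08826998],
       [  0.        ,   0.        ,   1.        ]]), 'hand_eye': array([[ 7.56841480e-04,  9.61960566e-01,  2.73187294e-01,
         7.75505708e-02],
       [ 9.99999695e-01, -6.75244719e-04, -3.92706612e-04,
        -1.17057402e-03],
       [-1.93299997e-04,  2.73187508e-01, -9.61960783e-01,
        -1.69518034e-01],
       [ 0.00000000e+00,  0.00000000e+00,  0.00000000e+00,
         1.00000000e+00]])}
{'time_s': 0.1, 'qpos': array([-1.45457391e+00,  4.91503198e-01,  1.55938600e+00,  7.50453580e-06,
        1.09170798e+00, -1.05634039e-01]), 'joint_velocities': array([-0.002491  , -0.00164858, -0.00157822, -0.0004629 , -0.00152675,
        0.0007685 ]), 'tau': array([ 2.64917318e-03, -6.13623905e+01, -2.58605021e+01,  6.94570248e-02,
        4.70366213e-02, -5.78727372e-05]), 'ee_pos': array([ 0.13750367, -0.60946574,  0.21411861]), 'tool_rot': array([ 9.93853837e-01,  1.10699137e-01,  6.69838285e-07, -5.02274245e-04]), 'wrist_force': array([ 0.56841922,  0.26845658, -0.41618632]), 'moment': array([-0.01685017, -0.02351609, -0.00137877]), 'finger_force': 0.0, 'finger_gap': 0.09512014494970893}
-0.0188
```

View pics/top0b.png

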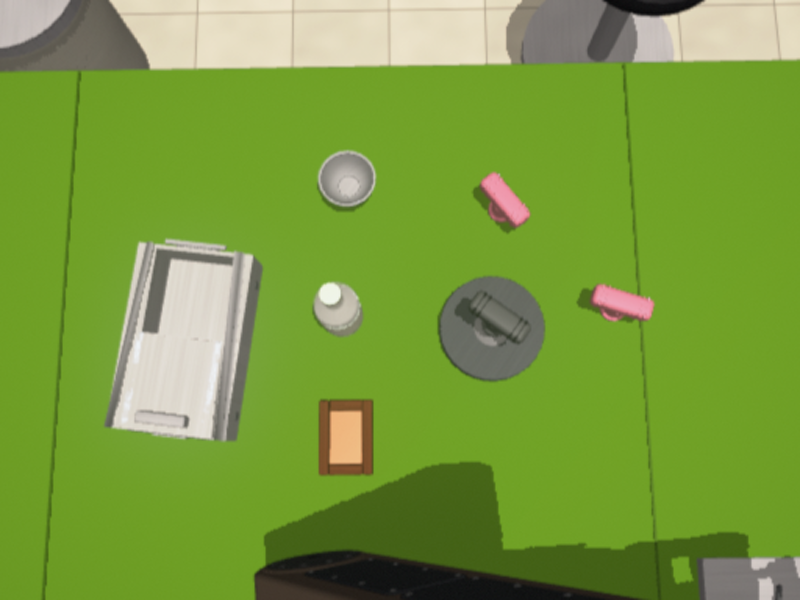

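View pics/scene0b.png

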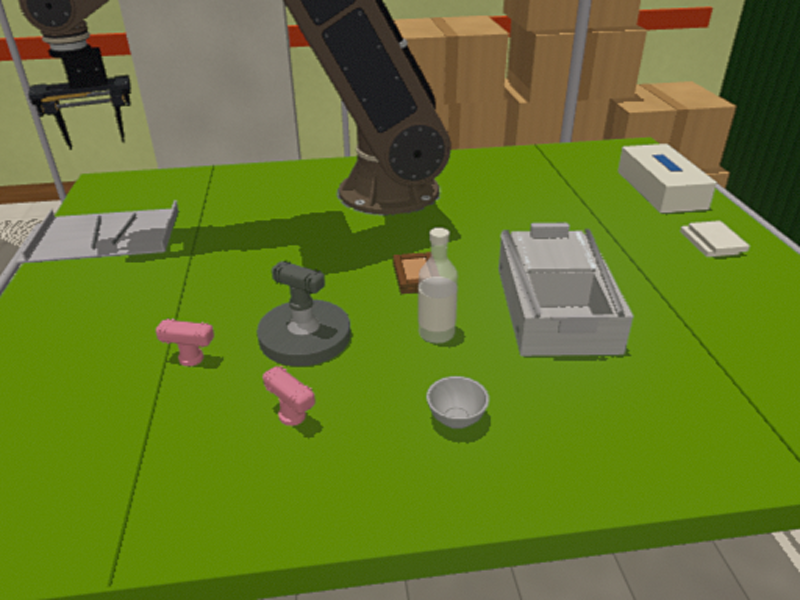

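The top view shows these things that could be taken for the handle:
- The dark grey T-handle on the round stand, at (500,318).
- A pink T at (505,200), which is a decoy.
- A pink T at (622,303), also a decoy.

I choose the dark one on the stand. The case is at about (185,340), with the cover rib at its near end at (160,418). The bottle is at (338,310), the bowl at (347,180) and the pad at (346,437). I'll check this in an enlarged crop.

Run:
```python
import cv2, numpy as np
b=cv2.imread("pics/top0.png")
h=cv2.resize(b[170:250,275:355],(480,480),interpolation=cv2.INTER_CUBIC) # x6
c=cv2.resize(b[148:288,62:174],(448,560),interpolation=cv2.INTER_CUBIC) # x4
o=np.zeros((560,800,3),np.uint8); h=h[:,70:70+350]
o[:480,:350]=h; o[:,352:]=c
cv2.imwrite("pics/crop1.png",o)
```

```text
(no output)
```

View pics/crop1.png

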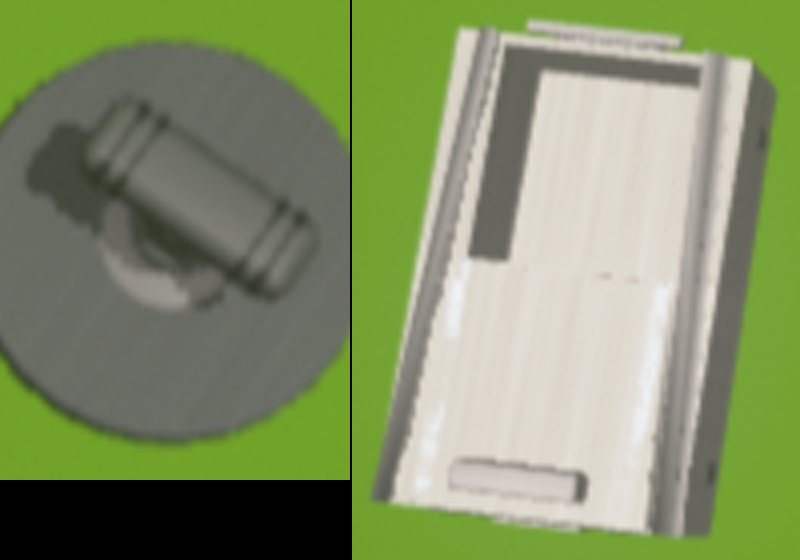

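The crop confirms the dark handle on the stand. The bar's corners are at about (130,97), (90,165), (315,232) and (272,298). The case's top corners are at about (460,28), (752,62), (375,500) and (684,536), and the rib runs from (450,475) to (585,487).

```bash
cat > h.py <<'E'
import numpy as np, cv2
from station import sensors, eyes, ticket, r
from scipy.spatial.transform import Rotation as R
def cam(n,s=None):
    m=eyes.camera_model(n); K=m["K"]
    if n=="wrist":
        T=np.eye(4); T[:3,:3]=R.from_quat(s["tool_rot"]).as_matrix(); T[:3,3]=s["ee_pos"]
        C=T@m["hand_eye"]
    else: C=np.linalg.inv(m["world_to_cam"])
    return np.array(K),C
def ray(p,z,K,C):
    d=C[:3,:3]@np.array([(p[0]-K[0,2])/K[0,0],-(p[1]-K[1,2])/K[1,1],-1]); o=C[:3,3]
    return o+d*(z-o[2])/d[2]
def proj(P,K,C):
    c=np.linalg.inv(C)@np.append(P,1); return np.array([K[0,0]*c[0]/-c[2]+K[0,2],-K[1,1]*c[1]/-c[2]+K[1,2]])
E
python3 - <<'E'
from h import *
np.set_printoptions(precision=4,suppress=True)
K,C=cam("top"); print("cam",C[:3,3])
H=lambda x,y:(275+(x+70+.5)/6-.5,170+(y+.5)/6-.5)
Q=lambda x,y:(62+(x-352+.5)/4-.5,148+(y+.5)/4-.5)
P=[ray(H(*p),.124,K,C)[:2] for p in [(130,97),(90,165),(315,232),(272,298)]]
P=np.array(P);c=P.mean(0);L=(P[2:].mean(0)-P[:2].mean(0));print("bar",c,np.linalg.norm(L),np.arctan2(L[1],L[0]),np.linalg.norm(P[0]-P[1]))
im=cv2.imread("pics/top0.png").astype(int)
m=((im[:,:,1]-im[:,:,2]<25)&(im.sum(2)<450)).astype(np.uint8); m[:172]=0;m[250:]=0;m[:,:278]=0;m[:,352:]=0
m=cv2.morphologyEx(m,cv2.MORPH_OPEN,np.ones((5,5)))
n,l,st,ce=cv2.connectedComponentsWithStats(m); i=1+st[1:,4].argmax(); print("disc",st[i],ce[i])
x,y,w,hh,_=st[i]
for z in(.013,.026):print(ray((x+w/2-.5,y+hh/2-.5),z,K,C),[ray(q,z,K,C)[:2] for q in((x-.5,y+hh/2),(x+w-.5,y+hh/2))])
ps=np.array([ray(Q(*p),.078,K,C)[:2] for p in [(460,28),(752,62),(375,500),(684,536)]])
print("case",ps,ps.mean(0)); 
print("yaws",*[np.arctan2(*(a-b)[::-1]) for a,b in((ps[0],ps[2]),(ps[1],ps[3]))],np.arctan2(*(ps[0]-ps[1])[::-1])-np.pi/2, "len",np.linalg.norm(ps[0]-ps[2]),np.linalg.norm(ps[1]-ps[3]),np.linalg.norm(ps[0]-ps[1]),np.linalg.norm(ps[2]-ps[3]))
rb=[ray(Q(*p),.111,K,C)[:2] for p in[(452,460),(585,473),(450,487),(578,502)]];rb=np.array(rb);print("rib",rb,rb.mean(0),np.arctan2(*(rb[0]-rb[1])[::-1])-np.pi/2,np.linalg.norm(rb[0]-rb[1]))
for nme,p,z in(("pad",(346,437),.024),("bowl",(347,180),.045),("botcap",(330,293),.2)): print(nme,ray(np.array(p)*.64,z,K,C))
E
```

```text
cam [ 0.3967 -0.0923  1.1982]
bar [ 0.5622 -0.2189] 0.08174825469923921 -2.228868464601397 0.02922598605496313
disc [ 281  177   67   67 3537] [314.1334 209.8292]
[ 0.5614 -0.2175  0.013 ] [array([ 0.5613, -0.1374]), array([ 0.5591, -0.2974])]
[ 0.5596 -0.2161  0.026 ] [array([ 0.5595, -0.1369]), array([ 0.5573, -0.2952])]
case [[0.6889 0.307 ]
 [0.6662 0.1369]
 [0.4195 0.3411]
 [0.3978 0.1685]] [0.5431 0.2384]
yaws -0.1259813817234847 -0.11713331865819555 -0.13274691944186845 len 0.27156726806674325 0.27030928078671707 0.17152105942391346 0.1739088499463237
rib [[0.4397 0.2877]
 [0.4318 0.2154]
 [0.4252 0.2881]
 [0.4164 0.2186]] [0.4283 0.2524] -0.1080233925785834 0.07279593830763696
pad [0.4001 0.003  0.024 ]
bowl [0.7909 0.0001 0.045 ]
botcap [0.5844 0.0097 0.2   ]
```

The sizes agree with those given: case 272 x 172 mm, disc 160 mm, rib 72 mm.
- Stand: about (0.5605, -0.217).
- Bar: yaw 0.913.
- Case: origin (0.543, 0.238), yaw -0.125.

I'm moving above the handle.

Emit:
drive_tool(increments="0.88 0.82 0.03 0 0 0.41 95;0.88 0.82 0.03 0 0 0.41 95;0.88 0.82 0.03 0 0 0.41 95;0.88 0.82 0.03 0 0 0.41 95;0.88 0.82 0.03 0 0 0.41 95;0.88 0.82 0.03 0 0 0.41 95;0.88 0.82 0.03 0 0 0.41 95;0.88 0.82 0.03 0 0 0.41 95")

```text
time_s: 0.9
ee_pos: [0.3496, -0.4117, 0.2217]
tool_rot: [0.96, 0.28, -0.0, -0.0]
wrist_force: [1.1, -0.2, 0.3]
finger_gap: 0.0949
finger_force: 0.0
```

Emit:
drive_tool(increments="0.88 0.82 0.03 0 0 0.41 95;0.88 0.82 0.03 0 0 0.41 95;0.88 0.82 0.03 0 0 0.41 95;0.88 0.82 0.03 0 0 0.41 95;0.88 0.82 0.03 0 0 0.41 95;0.88 0.82 0 0 0 0.41 95;0.88 0.82 0 0 0 0.41 95;0 0 0 0 0 0.41 95")

```text
time_s: 1.7
ee_pos: [0.5357, -0.238, 0.2259]
tool_rot: [0.897, 0.441, 0.0, -0.0]
wrist_force: [-0.6, -0.7, -0.6]
finger_gap: 0.0948
finger_force: 0.0
```

Run:
```python
from h import *
np.set_printoptions(precision=4,suppress=True)
s=sensors.observe(); im=eyes.read_camera("wrist"); cv2.imwrite("pics/w1.png",im[:,:,::-1])
np.savez("w1.npz",p=s["ee_pos"],q=s["tool_rot"])
K,C=cam("wrist",s); print(s["ee_pos"],s["qpos"],R.from_quat(s["tool_rot"]).as_matrix(),proj([.5605,-.217,.138],K,C))
cv2.imwrite("pics/w1b.png",cv2.resize(im[:,:,::-1],(800,600),interpolation=cv2.INTER_CUBIC))
```

```text
[ 0.5357 -0.238   0.2259] [-0.531   0.4244  1.6429  0.0007  1.0745  0.1258] [[ 0.6108  0.7918  0.0001]
 [ 0.7918 -0.6108  0.0006]
 [ 0.0005 -0.0002 -1.    ]] [261.2063 162.2868]
```

View pics/w1b.png

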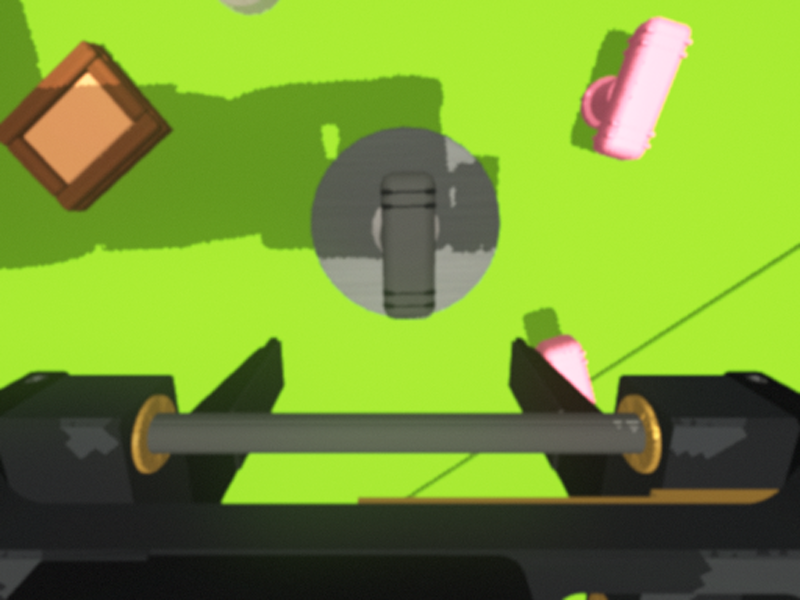

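The wrist picture shows the dark bar upright at x 382-435, y 172-318, aligned with the tool. The disc is centred at about (405,222).

Run:
```python
from h import *
np.set_printoptions(precision=4,suppress=True)
d=np.load("w1.npz"); s={"ee_pos":d["p"],"tool_rot":d["q"]}
K,C=cam("wrist",s); f=lambda x,y:((x+.5)*.64-.5,(y+.5)*.64-.5)
print("cam",C[:3,3])
# project model for comparison
def model(c,yaw):
    u=np.array([np.cos(yaw),np.sin(yaw),0]);o=np.array([c[0],c[1],0])
    out={}
    for nm,sg in(("far",1),("near",-1)):
        for z in(.138,.110): out[nm,z]=proj(o+u*sg*.045+[0,0,z],K,C)/.64
    t=np.linspace(0,2*np.pi,200); D=np.array([proj(o+[.08*np.cos(a),.08*np.sin(a),.026],K,C)/.64 for a in t])
    D0=np.array([proj(o+[.08*np.cos(a),.08*np.sin(a),.0],K,C)/.64 for a in t])
    A=np.vstack([D,D0]); return out,A.min(0),A.max(0)
for c in((.5605,-.217),(.562,-.218),(.5605,-.219)): print(c,model(c,.913))
for z in(.11,.124,.138): print(z,ray(f(408.5,245),z,K,C))
```

```text
cam [ 0.5829 -0.1758  0.3955]
(0.5605, -0.217) ({('far', 0.138): array([408.8664, 174.5666]), ('far', 0.11): array([407.5769, 174.328 ]), ('near', 0.138): array([407.4691, 325.4644]), ('near', 0.11): array([406.4109, 311.676 ])}, array([308.6441, 127.6072]), array([500.4058, 320.4175]))
(0.562, -0.218) ({('far', 0.138): array([412.0616, 174.3398]), ('far', 0.11): array([410.4589, 174.1233]), ('near', 0.138): array([410.3763, 325.2765]), ('near', 0.11): array([409.0565, 311.5036])}, array([310.795 , 127.4401]), array([502.5746, 320.2857]))
(0.5605, -0.219) ({('far', 0.138): array([411.0064, 177.4811]), ('far', 0.11): array([409.5096, 176.9577]), ('near', 0.138): array([409.4189, 327.8779]), ('near', 0.11): array([408.1871, 313.8927])}, array([310.2096, 129.7546]), array([501.7459, 322.1113]))
0.11 [ 0.5616 -0.2169  0.11  ]
0.124 [ 0.5627 -0.2148  0.124 ]
0.138 [ 0.5637 -0.2128  0.138 ]
```

Emit:
drive_tool(increments="0.42 0.36 0 0 0 0 95;0.42 0.36 0 0 0 0 95;0 0 -0.7 0 0 0 95;0 0 -0.7 0 0 0 95;0 0 -0.6 0 0 0 95;0 0 0 0 0 0 95;0 0 0 0 0 0 95;0 0 0 0 0 0 95")

```text
time_s: 2.55
ee_pos: [0.5593, -0.2193, 0.1674]
tool_rot: [0.899, 0.439, 0.0, 0.001]
wrist_force: [-0.5, 0.3, -0.7]
finger_gap: 0.0949
finger_force: 0.0
```

Emit:
drive_tool(increments="0.06 0.09 -0.5 0 0 0 95;0 0 -0.5 0 0 0 95;0 0 -0.5 0 0 0 95;0 0 -0.4 0 0 0 95;0 0 -0.18 0 0 0 95;0 0 0 0 0 0 95;0 0 0 0 0 0 95;0 0 0 0 0 0 95")

```text
time_s: 3.35
ee_pos: [0.5608, -0.2165, 0.1047]
tool_rot: [0.899, 0.439, 0.0, 0.0]
wrist_force: [-0.4, 0.1, 0.5]
finger_gap: 0.0947
finger_force: 0.0
```

Emit:
drive_tool(increments="0 0 0 0 0 0 60;0 0 0 0 0 0 45;0 0 0 0 0 0 30;0 0 0 0 0 0 20;0 0 0 0 0 0 20;0 0 0 0 0 0 20;0 0 0 0 0 0 20;0 0 0 0 0 0 20")

```text
time_s: 4.15
ee_pos: [0.5605, -0.2164, 0.1039]
tool_rot: [0.899, 0.439, 0.0, 0.0]
wrist_force: [-0.2, 0.3, 0.4]
finger_gap: 0.0364
finger_force: 0.0
```

Run:
```python
from h import *
np.set_printoptions(precision=4,suppress=True)
s=sensors.observe(); im=eyes.read_camera("wrist")[:,:,::-1]; t=eyes.read_camera("top")[:,:,::-1]
o=np.hstack([cv2.resize(im[60:300,130:370],(480,480)),cv2.resize(t[160:260,280:346],(317,480))]); cv2.imwrite("pics/g1.png",o)
print(s)
```

```text
{'time_s': 4.15, 'qpos': array([-0.4783,  0.585 ,  1.73  , -0.    ,  0.8265,  0.1837]), 'joint_velocities': array([-0.0019,  0.0008,  0.0009,  0.0007, -0.0022,  0.0001]), 'tau': array([  0.0005, -61.9519, -20.4813,   0.0644,   0.0206,   0.    ]), 'ee_pos': array([ 0.5605, -0.2164,  0.1039]), 'tool_rot': array([0.8985, 0.4389, 0.    , 0.    ]), 'wrist_force': array([-0.2135,  0.3208,  0.3527]), 'moment': array([ 0.0027, -0.0563,  0.0041]), 'finger_force': 0.0, 'finger_gap': 0.03644471425449123}
```

View pics/g1.png

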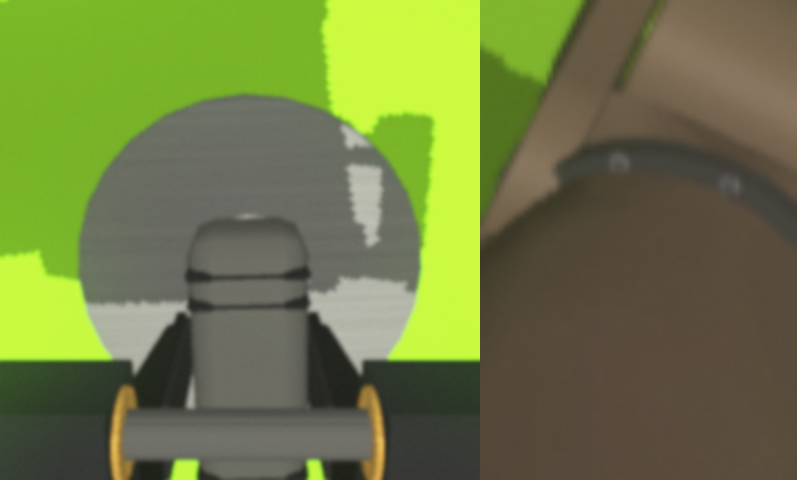

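The picture shows the fingers either side of the bar, nearly closed and well centred on the disc (left panel, x about 249). Closing now.

Emit:
drive_tool(increments="0 0 0 0 0 0 10;0 0 0 0 0 0 10;0 0 0 0 0 0 10;0 0 0 0 0 0 10;0 0 0 0 0 0 10;0 0 0 0 0 0 10;0 0 0 0 0 0 10;0 0 0 0 0 0 10")

```text
time_s: 5.05
ee_pos: [0.561, -0.2168, 0.1041]
tool_rot: [0.899, 0.439, 0.0, 0.001]
wrist_force: [3.4, -3.7, -1.8]
finger_gap: 0.0321
finger_force: 29.8
```

Run:
```python
from h import *
np.set_printoptions(precision=4,suppress=True)
s=sensors.observe(); print(s["wrist_force"],s["moment"],s["finger_gap"],s["finger_force"],s["ee_pos"],s["qpos"])
K,C=cam("wrist",{"ee_pos":[.5605,-.2164,.1039],"tool_rot":s["tool_rot"]})
for c in((.5605,-.2164),):
  A=np.array([proj([c[0]+.08*np.cos(a),c[1]+.08*np.sin(a),.026],K,C) for a in np.linspace(0,6.28,200)]); print(A.min(0),A.max(0))
print("seen top",107.5-.25,"left/right",130+79/2,130+420/2)
```

```text
[ 3.4373 -3.7319 -1.7831] [-0.7365 -0.7467  0.1519] 0.032121678317011515 29.823469447583193 [ 0.561  -0.2168  0.1041] [-0.4785  0.585   1.7294 -0.0003  0.8257  0.1837]
[166.3626 107.7672] [340.8526 274.8116]
seen top 107.25 left/right 169.5 340.0
```

Emit:
drive_tool(increments="0 0 0 0 0 0.5 10;0 0 0.004 0 0 0.7 10;0 0 0.006 0 0 0.8 10;0 0 0.007 0 0 0.8 10;0 0 0.007 0 0 0.8 10;0 0 0.007 0 0 0.8 10;0 0 0.007 0 0 0.8 10;0 0 0 0 0 0.3 10")

```text
time_s: 5.85
ee_pos: [0.5609, -0.2166, 0.1048]
tool_rot: [0.736, 0.677, 0.0, 0.0]
wrist_force: [5.0, -3.7, -5.4]
finger_gap: 0.032
finger_force: 30.0
```

```bash
cat > st.py <<'E'
from h import *
np.set_printoptions(precision=4,suppress=True)
s=sensors.observe(); print(s["time_s"],s["wrist_force"],s["moment"],s["finger_gap"],s["ee_pos"],"yawx",np.arctan2(*R.from_quat(s["tool_rot"]).as_matrix()[:2,0][::-1]),"q6",s["qpos"][5])
E
python3 st.py
```

```text
5.85 [ 5.0115 -3.7358 -5.3637] [-0.6076 -1.045  -0.056 ] 0.03203006203407428 [ 0.5609 -0.2166  0.1048] yawx 1.4872996924532391 q6 -0.3951350265140664
```

Emit:
drive_tool(increments="0 0 0 0 0 -0.8 10;0 0 0.007 0 0 -1 10;0 0 0.009 0 0 -1 10;0 0 0.009 0 0 -1 10;0 0 0.009 0 0 -1 10;0 0 0.009 0 0 -1 10;0 0 0.009 0 0 -1 10;0 0 0.009 0 0 -1 10")

```text
time_s: 6.65
ee_pos: [0.5608, -0.2165, 0.1063]
tool_rot: [0.945, 0.326, 0.0, 0.0]
wrist_force: [6.0, -2.6, -7.5]
finger_gap: 0.032
finger_force: 30.0
```

```bash
python3 st.py
```

```text
6.65 [ 5.9511 -2.6479 -7.5492] [-0.5102 -1.1843  0.243 ] 0.031978107191784115 [ 0.5608 -0.2165  0.1063] yawx 0.6642131894934854 q6 0.42855419079418067
```

Emit:
drive_tool(increments="0 0 0.009 0 0 -1 10;0 0 0.009 0 0 -1 10;0 0 0.009 0 0 -1 10;0 0 0.009 0 0 -1 10;0 0 0.009 0 0 -1 10;0 0 0.009 0 0 -1 10;0 0 0.009 0 0 -1 10;0 0 0.009 0 0 -1 10")

```text
time_s: 7.45
ee_pos: [0.5609, -0.2166, 0.1085]
tool_rot: [0.996, -0.087, 0.0, 0.0]
wrist_force: [5.5, -5.5, -9.2]
finger_gap: 0.0316
finger_force: 30.0
```

Emit:
drive_tool(increments="0 0 0 0 0 0.8 10;0 0 0.006 0 0 1 10;0 0 0.009 0 0 1 10;0 0 0.009 0 0 1 10;0 0 0.009 0 0 1 10;0 0 0.009 0 0 1 10;0 0 0.009 0 0 1 10;0 0 0.009 0 0 1 10")

```text
time_s: 8.25
ee_pos: [0.5608, -0.2166, 0.1103]
tool_rot: [0.948, 0.319, 0.0, 0.0]
wrist_force: [6.5, -3.2, -9.3]
finger_gap: 0.0318
finger_force: 30.0
```

```bash
python3 st.py
python3 - <<'E'
from h import *
t=eyes.read_camera("scene")[:,:,::-1]; cv2.imwrite("pics/s2.png",cv2.resize(t[140:250,130:280],(800,586),interpolation=cv2.INTER_CUBIC))
E
```

```text
8.25 [ 6.4704 -3.2433 -9.2642] [-0.7888 -1.3061 -0.518 ] 0.03180814199872975 [ 0.5608 -0.2166  0.1103] yawx 0.6499693091022893 q6 0.44197697994544044
```

View pics/s2.png

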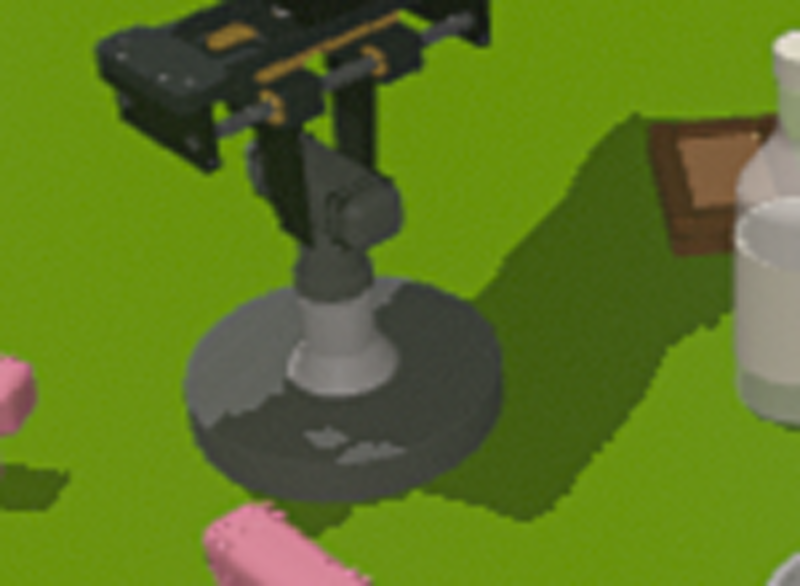

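The scene view shows the handle in the fingers at (330,200). The stand is flat and unmoved, and the rise so far is 6 mm. I'll continue the strokes.

Emit:
drive_tool(increments="0 0 0.009 0 0 1 10;0 0 0.009 0 0 1 10;0 0 0.009 0 0 1 10;0 0 0.009 0 0 1 10;0 0 0.009 0 0 1 10;0 0 0.009 0 0 1 10;0 0 0.009 0 0 1 10;0 0 0.009 0 0 1 10")

```text
time_s: 9.1
ee_pos: [0.5609, -0.2167, 0.1124]
tool_rot: [0.736, 0.677, 0.0, 0.0]
wrist_force: [5.1, -3.8, -7.4]
finger_gap: 0.0318
finger_force: 30.0
```

Emit:
drive_tool(increments="0 0 0 0 0 -0.8 10;0 0 0.007 0 0 -1 10;0 0 0.009 0 0 -1 10;0 0 0.009 0 0 -1 10;0 0 0.009 0 0 -1 10;0 0 0.009 0 0 -1 10;0 0 0.009 0 0 -1 10;0 0 0.009 0 0 -1 10")

```text
time_s: 9.9
ee_pos: [0.5608, -0.2166, 0.1143]
tool_rot: [0.945, 0.326, 0.0, 0.0]
wrist_force: [4.9, -3.5, -8.0]
finger_gap: 0.032
finger_force: 30.0
```

Emit:
drive_tool(increments="0 0 0.009 0 0 -1 10;0 0 0.009 0 0 -1 10;0 0 0.009 0 0 -1 10;0 0 0.009 0 0 -1 10;0 0 0.009 0 0 -1 10;0 0 0.009 0 0 -1 10;0 0 0.009 0 0 -1 10;0 0 0.009 0 0 -1 10")

```text
time_s: 10.7
ee_pos: [0.5608, -0.2166, 0.1163]
tool_rot: [0.996, -0.087, 0.0, 0.0]
wrist_force: [6.5, -3.7, -11.2]
finger_gap: 0.0319
finger_force: 30.0
```

```bash
python3 st.py
```

```text
10.7 [  6.4841  -3.7265 -11.222 ] [-0.8079 -1.2489  0.2563] 0.031851328823800935 [ 0.5608 -0.2166  0.1163] yawx -0.17372586695010142 q6 1.2664249885533296
```

Emit:
drive_tool(increments="0 0 0 0 0 0.8 10;0 0 0.006 0 0 1 10;0 0 0.009 0 0 1 10;0 0 0.009 0 0 1 10;0 0 0.009 0 0 1 10;0 0 0.009 0 0 1 10;0 0 0.009 0 0 1 10;0 0 0.009 0 0 1 10")

```text
time_s: 11.5
ee_pos: [0.5608, -0.2167, 0.118]
tool_rot: [0.948, 0.319, 0.0, 0.0]
wrist_force: [3.6, -4.0, -8.1]
finger_gap: 0.0318
finger_force: 30.0
```

Emit:
drive_tool(increments="0 0 0.009 0 0 1 10;0 0 0.009 0 0 1 10;0 0 0.009 0 0 1 10;0 0 0.009 0 0 1 10;0 0 0.009 0 0 1 10;0 0 0.009 0 0 1 10;0 0 0.009 0 0 1 10;0 0 0.009 0 0 1 10")

```text
time_s: 12.3
ee_pos: [0.5608, -0.2166, 0.1203]
tool_rot: [0.736, 0.677, 0.0, 0.0]
wrist_force: [5.3, -3.5, -8.9]
finger_gap: 0.0316
finger_force: 30.0
```

Emit:
drive_tool(increments="0 0 0 0 0 -0.8 10;0 0 0.007 0 0 -1 10;0 0 0.009 0 0 -1 10;0 0 0.009 0 0 -1 10;0 0 0.009 0 0 -1 10;0 0 0.009 0 0 -1 10;0 0 0.009 0 0 -1 10;0 0 0.009 0 0 -1 10")

```text
time_s: 13.1
ee_pos: [0.5611, -0.2166, 0.1237]
tool_rot: [0.945, 0.326, 0.001, 0.001]
wrist_force: [2.3, -2.1, 4.5]
finger_gap: 0.032
finger_force: 30.0
```

Emit:
drive_tool(increments="0 0 0.009 0 0 -1 10;0 0 0.009 0 0 -1 10;0 0 0.009 0 0 -1 10;0 0 0.009 0 0 -1 10;0 0 0.009 0 0 -1 10;0 0 0.009 0 0 -1 10;0 0 0.009 0 0 -1 10;0 0 0.009 0 0 -1 10")

```text
time_s: 13.9
ee_pos: [0.5604, -0.2161, 0.125]
tool_rot: [0.996, -0.087, -0.0, -0.0]
wrist_force: [1.6, -0.3, -1.6]
finger_gap: 0.0318
finger_force: 30.0
```

```bash
python3 st.py
```

```text
13.9 [ 1.6379 -0.3096 -1.6475] [ 0.0134 -0.3549  0.0397] 0.031755823274976745 [ 0.5604 -0.2161  0.125 ] yawx -0.1744277982927814 q6 1.2668630904697153
```

The balls have let go: the force is near zero. I'll lift it clear, then carry it over the bottle.

Emit:
drive_tool(increments="0 0 0.2 0 0 0 10;0 0 0.3 0 0 0 10;0 0 0.4 0 0 0 10;0 0 0.5 0 0 0 10;0 0 1 0 0 0 10;0 0 1 0 0 0.2 10;0 0 1 0 0 0.2 10;0 0 1 0 0 0.1 10")

```text
time_s: 14.7
ee_pos: [0.5601, -0.2162, 0.2893]
tool_rot: [0.998, -0.057, 0.0, 0.0]
wrist_force: [0.2, 0.4, -3.0]
finger_gap: 0.0319
finger_force: 30.0
```

```bash
python3 st.py;  python3 - <<'E'
from h import *
t=eyes.read_camera("scene")[:,:,::-1]; cv2.imwrite("pics/s3.png",cv2.resize(t[80:380,100:440],(680,600),interpolation=cv2.INTER_CUBIC))
E
```

```text
14.7 [ 0.2252  0.3629 -3.0424] [ 0.002  -0.0463 -0.0496] 0.03187473092956501 [ 0.5601 -0.2162  0.2893] yawx -0.11493743438233368 q6 1.2074647064207855
```

View pics/s3.png

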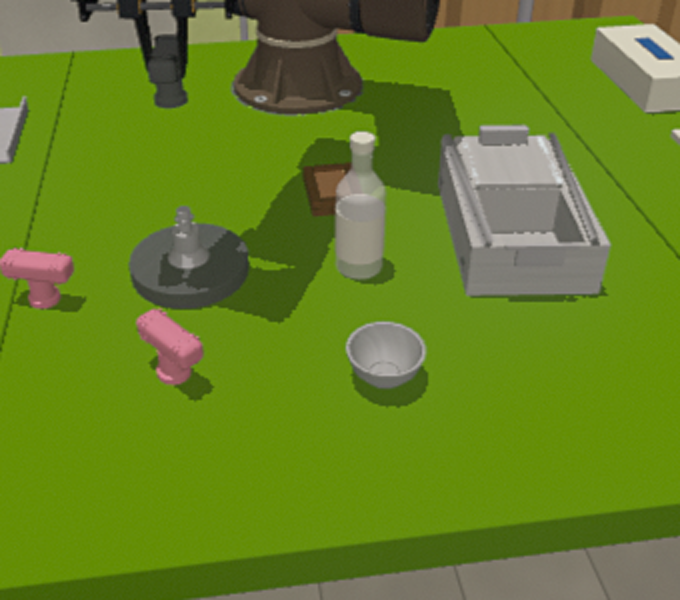

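The handle is in the fingers and upright at (168,75). The stand stays down at (190,260). I'm carrying the handle over the bottle to the case.

Emit:
drive_tool(increments="0.12 0.99 0 0 0 0 10;0.12 0.99 0 0 0 0 10;0.12 0.99 0 0 0 0 10;0.12 0.99 0 0 0 0 10;0.12 0.99 0 0 0 0 10;0.12 0.99 0 0 0 0 10;0.12 0.99 0 0 0 0 10;0.12 0.99 0 0 0 0 10")

```text
time_s: 15.55
ee_pos: [0.589, 0.0225, 0.2879]
tool_rot: [0.998, -0.058, 0.0, 0.0]
wrist_force: [0.6, -0.1, -2.7]
finger_gap: 0.0321
finger_force: 30.0
```

Emit:
drive_tool(increments="0.12 0.99 0 0 0 0 10;0.12 0.99 0 0 0 0 10;0.12 0.99 0 0 0 0 10;0.12 0.99 0 0 0 0 10;0.12 0.99 0 0 0 0 10;0.12 0.99 0 0 0 0 10;0.12 0.99 0 0 0 -0.1 10;0 0 0 0 0 0 10")

```text
time_s: 16.35
ee_pos: [0.6141, 0.2321, 0.2874]
tool_rot: [0.998, -0.062, -0.0, -0.0]
wrist_force: [-0.9, -1.0, -2.9]
finger_gap: 0.0318
finger_force: 30.0
```

```bash
python3 st.py;  python3 - <<'E'
from h import *
s=sensors.observe(); t=eyes.read_camera("wrist")[:,:,::-1]; cv2.imwrite("pics/w4.png",cv2.resize(t,(800,600),interpolation=cv2.INTER_CUBIC))
K,C=cam("wrist",s); c=np.array([.543,.238]); a=-.125; M=np.array([[np.cos(a),-np.sin(a)],[np.sin(a),np.cos(a)]])
for p in((.136,.086,.078),(.136,-.086,.078),(.130,.058,.078),(.130,-.058,.078)): print(p,proj(np.append(c+M@p[:2],p[2]),K,C)/.64)
E
```

```text
16.35 [-0.8941 -0.9781 -2.8998] [-0.0211  0.0408  0.0418] 0.03183424261676919 [0.6141 0.2321 0.2874] yawx -0.1238961747724514 q6 1.9550945875895915
(0.136, 0.086, 0.078) [298.05379308 187.15741685]
(0.136, -0.086, 0.078) [503.98405726 187.55553074]
(0.13, 0.058, 0.078) [331.84882329 194.58899843]
(0.13, -0.058, 0.078) [470.11574126 194.85625187]
```

View pics/w4.png

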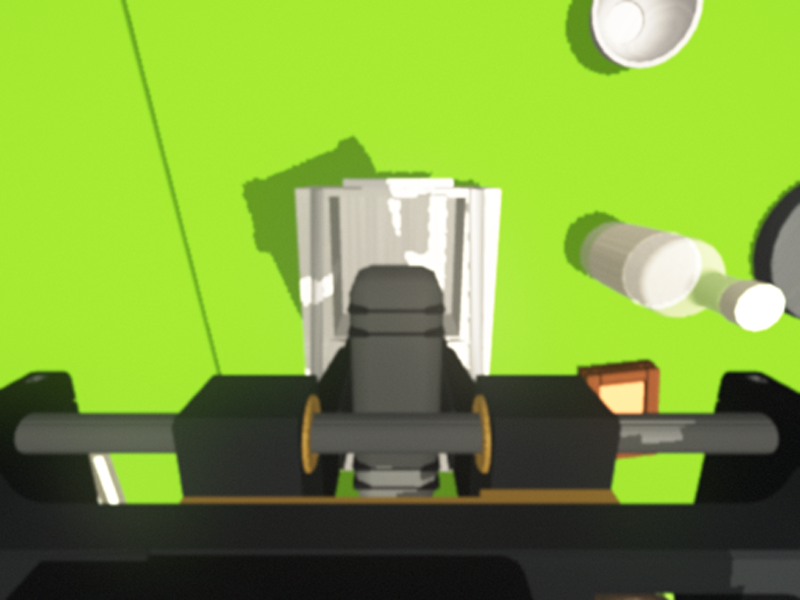

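The wrist view shows the case's far corners at (296,188) and (500,189), within 2-3 px of the prediction, with the handle centred over the compartment. Lowering it now.

Emit:
drive_tool(increments="0 0 -0.6 0 0 0 10;0 0 -1 0 0 0 10;0 0 -1 0 0 0 10;0 0 -1 0 0 0 10;0 0 -1 0 0 0 10;0 0 -0.8 0 0 0 10;0 0 -0.6 0 0 0 10;0 0 -0.4 0 0 0 10")

```text
time_s: 17.2
ee_pos: [0.6142, 0.228, 0.0941]
tool_rot: [0.998, -0.064, -0.001, 0.0]
wrist_force: [-0.7, 0.0, -1.8]
finger_gap: 0.0319
finger_force: 30.0
```

Emit:
drive_tool(increments="0 0 -0.5 0 0 0 10;0 0 -0.4 0 0 0 10;0 0 -0.3 0 0 0 10;0 0 -0.2 0 0 0 10;0 0 -0.1 0 0 0 10;0 0 0 0 0 0 10;0 0 0 0 0 0 10;0 0 0 0 0 0 10")

```text
time_s: 18.0
ee_pos: [0.6147, 0.2292, 0.0505]
tool_rot: [0.998, -0.064, 0.0, -0.0]
wrist_force: [-0.3, -0.2, -1.4]
finger_gap: 0.0323
finger_force: 30.0
```

Emit:
drive_tool(increments="0 0 -0.07 0 0 0 10;0 0 -0.06 0 0 0 10;0 0 -0.05 0 0 0 10;0 0 -0.04 0 0 0 10;0 0 -0.03 0 0 0 10;0 0 0 0 0 0 10;0 0 0 0 0 0 10;0 0 0 0 0 0 10")

```text
time_s: 18.8
ee_pos: [0.6145, 0.2291, 0.0425]
tool_rot: [0.998, -0.064, 0.0, 0.0]
wrist_force: [0.9, 0.3, -2.0]
finger_gap: 0.0316
finger_force: 30.0
```

Emit:
drive_tool(increments="0 0 -0.02 0 0 0 10;0 0 -0.02 0 0 0 10;0 0 -0.02 0 0 0 10;0 0 0 0 0 0 10;0 0 0 0 0 0 10;0 0 0 0 0 0 10;0 0 0 0 0 0 10;0 0 0 0 0 0 10")

```text
time_s: 19.6
ee_pos: [0.6147, 0.2291, 0.0421]
tool_rot: [0.998, -0.064, 0.0, -0.0]
wrist_force: [-3.4, -1.7, 10.3]
finger_gap: 0.0319
finger_force: 30.0
```

The foot is on the floor (+10 N). Releasing and rising.

Emit:
drive_tool(increments="0 0 0.01 0 0 0 10;0 0 0 0 0 0 36;0 0 0 0 0 0 42;0 0 0 0 0 0 50;0 0 0 0 0 0 56;0 0 0 0 0 0 56;0 0 0 0 0 0 56;0 0 0 0 0 0 56")

```text
time_s: 20.4
ee_pos: [0.6145, 0.2291, 0.041]
tool_rot: [0.998, -0.064, -0.0, 0.0]
wrist_force: [0.4, 0.2, -0.2]
finger_gap: 0.0558
finger_force: 0.0
```

Emit:
drive_tool(increments="0 0 0.3 0 0 0 56;0 0 0.5 0 0 0 56;0 0 0.7 0 0 0 56;0 0 0.9 0 0 0 56;0 0 0.9 0 0 0 56;0 0 0.9 0 0 0 56;0 0 0.8 0 0 0 56;0 0 0 0 0 0 56")

```text
time_s: 21.2
ee_pos: [0.6157, 0.2295, 0.196]
tool_rot: [0.998, -0.064, 0.003, -0.001]
wrist_force: [-0.2, 0.6, -0.0]
finger_gap: 0.0558
finger_force: 0.0
```

```bash
python3 st.py;  python3 - <<'E'
from h import *
s=sensors.observe(); t=eyes.read_camera("wrist")[:,:,::-1]; u=eyes.read_camera("scene")[:,:,::-1]; cv2.imwrite("pics/w5.png",np.hstack([t[60:300,130:400],cv2.resize(u[130:240,300:420],(262,240))]).repeat(1,0));
a=cv2.imread("pics/w5.png"); cv2.imwrite("pics/w5.png",cv2.resize(a,(798,360),interpolation=cv2.INTER_CUBIC)); print(a.shape)
E
```

```text
21.2 [-0.1545  0.5862 -0.0319] [ 0.0592  0.0373 -0.0153] 0.05576073651762659 [0.6157 0.2295 0.196 ] yawx -0.12786819410127417 q6 1.955022321841835
(240, 532, 3)
```

View pics/w5.png

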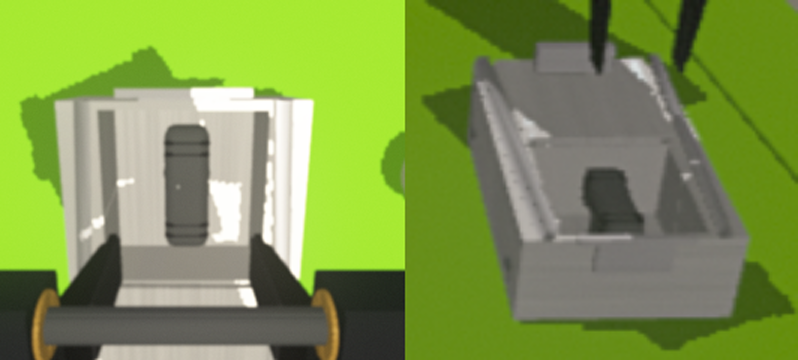

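The handle stands upright in the compartment, at (187,185) on the left. Next I go behind the rib with the fingers part open, so that they push it squarely.

Emit:
drive_tool(increments="-0.91 0.12 0 0 0 0 45;-0.91 0.12 0 0 0 0 30;-0.91 0.12 0 0 0 0 30;-0.91 0.12 0 0 0 0 30;-0.91 0.12 0 0 0 0 30;-0.91 0.12 0 0 0 0 30;-0.91 0.12 0 0 0 0 30;-0.91 0.12 0 0 0 0 30")

```text
time_s: 22.1
ee_pos: [0.3945, 0.2577, 0.1903]
tool_rot: [0.998, -0.064, -0.001, 0.0]
wrist_force: [0.8, -0.0, 1.7]
finger_gap: 0.0302
finger_force: 0.0
```

```bash
sleep 0; python3 st.py;  python3 - <<'E'
from h import *
s=sensors.observe(); t=eyes.read_camera("wrist")[:,:,::-1]; cv2.imwrite("pics/w6.png",cv2.resize(t[40:340,100:412],(624,600),interpolation=cv2.INTER_CUBIC))
K,C=cam("wrist",s); np.savez("w6.npz",K=K,C=C); c=np.array([.543,.240]); a=-.125; M=np.array([[np.cos(a),-np.sin(a)],[np.sin(a),np.cos(a)]])
for p in((-.120,.035,.111),(-.120,-.035,.111),(-.104,.035,.111),(-.104,-.035,.111)): print(p,(proj(np.append(c+M@p[:2],p[2]),K,C)-[100,40])*2)
E
```

```text
22.1 [ 0.8208 -0.029   1.7223] [ 0.0479 -0.0468  0.0077] 0.03020319284845558 [0.3945 0.2577 0.1903] yawx -0.1281175627883539 q6 2.1372833492684
(-0.12, 0.035, 0.111) [228.4166906  250.64654284]
(-0.12, -0.035, 0.111) [384.83675397 250.24986354]
(-0.104, 0.035, 0.111) [226.94748283 214.77780136]
(-0.104, -0.035, 0.111) [386.13889714 214.37828019]
```

View pics/w6.png

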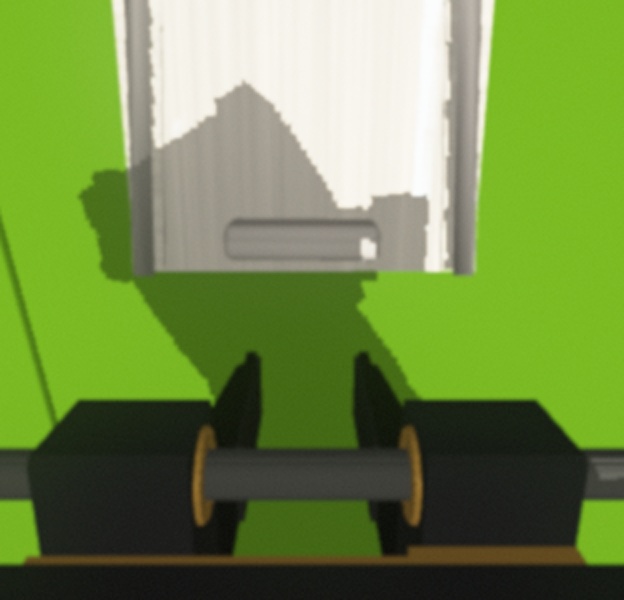

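The rib is at x 224-380, y 217-260 in the crop, about 3 mm further back than the model. The rails' middle is at 304 and the fingers' middle at 308, so I shift slightly to +y and descend behind the rib.

Emit:
drive_tool(increments="0 0.08 -0.5 0 0 0 30;0 0 -0.7 0 0 0 30;0 0 -0.7 0 0 0 30;0 0 -0.6 0 0 0 30;0 0 -0.4 0 0 0 30;0 0 -0.25 0 0 0 30;0 0 0 0 0 0 30;0 0 0 0 0 0 30")

```text
time_s: 22.95
ee_pos: [0.3962, 0.2603, 0.0966]
tool_rot: [0.998, -0.064, -0.0, 0.0]
wrist_force: [0.3, 0.1, -0.1]
finger_gap: 0.0301
finger_force: 0.0
```

Emit:
drive_tool(increments="0.2 -0.025 -0.15 0 0 0 30;0.2 -0.025 0 0 0 0 30;0.3 -0.0375 0 0 0 0 30;0.4 -0.05 0 0 0 0 30;0.4 -0.05 0 0 0 0 30;0.4 -0.05 0 0 0 0 30;0.4 -0.05 0 0 0 0 30;0.4 -0.05 0 0 0 0 30")

```text
time_s: 23.75
ee_pos: [0.4782, 0.25, 0.092]
tool_rot: [0.998, -0.064, -0.0, 0.0]
wrist_force: [-1.1, 1.4, 0.6]
finger_gap: 0.0302
finger_force: 0.2
```

Emit:
drive_tool(increments="0.4 -0.05 0 0 0 0 30;0.4 -0.05 0 0 0 0 30;0.3 -0.0375 0 0 0 0 30;0.2 -0.025 0 0 0 0 30;0.1 -0.0125 0 0 0 0 30;0.1 -0.0125 0 0 0 0 30;0 0 0 0 0 0 30;0 0 0 0 0 0 30")

```text
time_s: 24.55
ee_pos: [0.5219, 0.2446, 0.092]
tool_rot: [0.998, -0.064, -0.0, 0.0]
wrist_force: [-0.1, -1.0, -0.1]
finger_gap: 0.0298
finger_force: 0.0
```

Run:
```python
from h import *
s=sensors.observe(); d=s["ee_pos"][:2]-[.543,.240]; a=-.125
print(s["wrist_force"],"case x,y",np.cos(a)*d[0]+np.sin(a)*d[1],-np.sin(a)*d[0]+np.cos(a)*d[1],s["ee_pos"])
```

```text
[-0.06807138 -0.99525558 -0.13086916] case x,y -0.021469008716443496 0.0019512427844507706 [0.52194177 0.24461266 0.09201454]
```

Emit:
drive_tool(increments="0.1 -0.0125 0 0 0 0 30;0.1 -0.0125 0 0 0 0 30;0.1 -0.0125 0 0 0 0 30;0.1 -0.0125 0 0 0 0 30;0.05 -0.006 0 0 0 0 30;0.05 -0.006 0 0 0 0 30;0 0 0 0 0 0 30;0 0 0 0 0 0 30")

```text
time_s: 25.35
ee_pos: [0.5372, 0.2427, 0.092]
tool_rot: [0.998, -0.064, 0.0, 0.0]
wrist_force: [0.5, -0.7, -0.4]
finger_gap: 0.03
finger_force: 0.0
```

Emit:
drive_tool(increments="0.03 -0.004 0 0 0 0 30;0.03 -0.004 0 0 0 0 30;0.03 -0.004 0 0 0 0 30;0.03 -0.004 0 0 0 0 30;0 0 0 0 0 0 30;0 0 0 0 0 0 30;0 0 0 0 0 0 30;0 0 0 0 0 0 30")

```text
time_s: 26.15
ee_pos: [0.54, 0.2422, 0.0919]
tool_rot: [0.998, -0.064, -0.001, 0.0]
wrist_force: [-4.8, 0.6, 1.9]
finger_gap: 0.0297
finger_force: 2.6
```

Emit:
drive_tool(increments="0.02 -0.0025 0 0 0 0 30;0.02 -0.0025 0 0 0 0 30;0.02 -0.0025 0 0 0 0 30;0 0 0 0 0 0 30;0 0 0 0 0 0 30;0 0 0 0 0 0 30;0 0 0 0 0 0 30;0 0 0 0 0 0 30")

```text
time_s: 26.95
ee_pos: [0.5403, 0.2421, 0.0917]
tool_rot: [0.998, -0.064, -0.002, 0.001]
wrist_force: [-12.7, 2.8, 4.6]
finger_gap: 0.0303
finger_force: 6.2
```

It is wedged at about 13 N. Withdrawing straight back, then up, and a last look.

Emit:
drive_tool(increments="-0.1 0.0125 0 0 0 0 30;-0.3 0.0375 0 0 0 0 30;-0.5 0.06 0 0 0 0 30;-0.5 0.06 0.2 0 0 0 30;0 0 1 0 0 0 30;0 0 1 0 0 0 30;0 0 1 0 0 0 30;0 0 0 0 0 0 30")

```text
time_s: 27.75
ee_pos: [0.5014, 0.2478, 0.1922]
tool_rot: [0.998, -0.064, 0.003, -0.001]
wrist_force: [-0.8, 0.0, -1.5]
finger_gap: 0.0298
finger_force: 0.0
```

```bash
python3 st.py
python3 - <<'E'
from h import *
s=sensors.observe(); t=eyes.read_camera("wrist")[:,:,::-1]; u=eyes.read_camera("scene")[:,:,::-1]
cv2.imwrite("pics/w7.png",np.hstack([cv2.resize(t[40:300,100:412],(480,400)),cv2.resize(u[130:240,310:408],(320,400))]))
K,C=cam("wrist",s); c=np.array([.543,.240]); a=-.125; M=np.array([[np.cos(a),-np.sin(a)],[np.sin(a),np.cos(a)]])
for p in((.136,.086,.078),(.136,-.086,.078),(.134,.0,.086),(.130,0,.086),(.008,.035,.111),(.008,-.035,.111),(.024,.035,.111),(.024,-.035,.111)): print(p,(proj(np.append(c+M@p[:2],p[2]),K,C)-[100,40])*[480/312,400/260])
E
```

```text
27.75 [-0.8283  0.028  -1.5198] [0.0243 0.0483 0.0051] 0.029843173543509346 [0.5014 0.2478 0.1922] yawx -0.12769020267831846 q6 2.0394828596413905
(0.136, 0.086, 0.078) [ 91.13366252 -75.2116043 ]
(0.136, -0.086, 0.078) [393.65808275 -76.23813951]
(0.134, 0.0, 0.086) [242.38250535 -77.55404114]
(0.13, 0, 0.086) [242.36690446 -69.23182111]
(0.008, 0.035, 0.111) [181.48069356 157.53298717]
(0.008, -0.035, 0.111) [303.4233677 157.3335978]
(0.024, 0.035, 0.111) [180.47886361 128.93677428]
(0.024, -0.035, 0.111) [304.55127905 128.70713492]
```

View pics/w7.png

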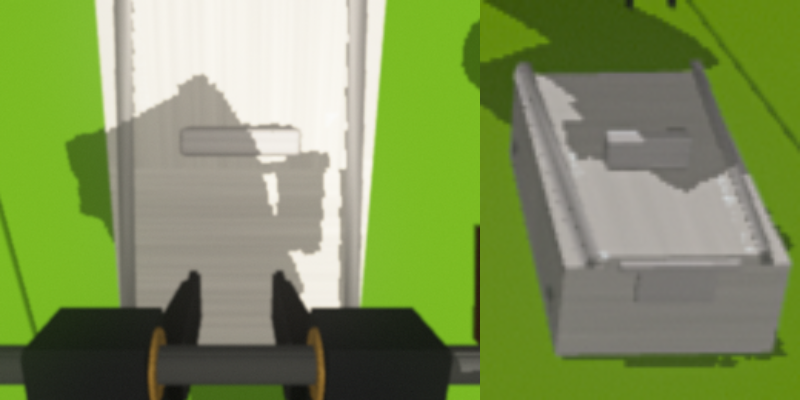

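The rib is at x 180-300, y 126-157, where the model puts it for a cover at 66 mm, and it is straight. The cover closes the compartment. Handing in.

```bash
python3 -c "
from station import ticket
print(ticket.close_job())"
```

```text
the job is handed in; nothing more can be done
None
```

I handed the job in at about 28 s: the handle is off and upright in the compartment, the cover is wedged over it at about case x 66 mm (about 13 N), and the stand and bystanders looked undisturbed; no verdict came back.

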